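Blow off the gasket, tuck the cover under the flap and hold it down

ROBOT

A 6-joint arm with a two-finger parallel gripper is mounted at the origin on the work surface. World frame = base frame: x ahead of the robot, y to its left, z up, the work surface at z = 0. Lengths are in m, angles in rad, forces in N, time in s.
With the tool pointing down it reaches from about 0.375 to 0.825 m from the base axis. Payload 5.5 kg.
Tool frame: the origin (TCP) lies at the very end of the fingers, on their centre line; the grasp point (between the pads) lies 19 mm behind it; z points along the fingers, y is the direction in which the jaws open and shut (so a half turn about z gives the same grasp; the last joint's range is limited). The gripper opens to 85 mm and grips with 20 to 120 N. Pads are 22 mm wide; open, the fingers measure 114 mm over their backs; the gripper's body (76 mm by 85 mm) begins 54 mm behind the grasp point. The pads swing forward as they close: fully open they stand 13 mm farther back than shut.
Start: joints at [-1.155, 0.314, -0.047, 1.21, 0, 1.571], TCP at [0.242, -0.549, 0.194] pointing down, gripper open.
Joint ranges: [-2.67, 2.67], [-0.69, 1.73], [-1.03, 1.25], [-2.08, 2.16], [-1.42, 1.45], [-3.14, 3.14]. Speed limits (rad/s): [2.39, 2.39, 3.01, 3.14, 3.14, 3.14].

INTERFACE

Orientations are given as a unit quaternion [w, x, y, z].
In Python, from plant import ctrl gives the robot as it stands.
- The arm moves only by the tool carry_out, never from a script. Its argument "deltas" is a list of rows, each a list of 7 numbers: the shift along the world's x, y, z in mm, then the turn, a rotation vector about the world's x, y, z in rad, then the finger opening in mm, from 0 to 85.4. In form: [[tx, ty, tz, wx, wy, wz, claw], ...]. A call has 1 to 8 rows; each row shifts and turns the pose as measured when the row begins; what a row does not reach is not made up. A row lasts 1/12 s, in which the tool goes at most 41.7 mm and 7.16 degrees, less where a joint would pass 70% of its speed; a pose out of reach is approached as far as the arm can. A call with a gripper value outside its range is refused whole. The fingers move at their own pace and stop on an object; "squeeze" is the grip in N (left out, the last holds). Time passes only in rows, so rows that do not move let the fingers close. It gives the time, the measured TCP pose, the force and the opening at its end, in the units of the state.
- ctrl.read_state(): the state, without advancing time (a new reading comes with each control period).
- ctrl.grab_frame(name): name is "scene" or "top"; returns the picture (420x560x3 uint8, red, green, blue); there is no depth.
- ctrl.camera_info(name): a dict with "fx", "fy", "cx", "cy" (pixels), "pose" (4x4, takes a point from camera to world coordinates). Camera axes: x right, y down, z forward; pixel columns grow to the right and rows downward; lengths in m; the calibration is good to about 2 mm. A picture is of the moment at which its call begins. camera_info takes no time and is no camera call.
- ctrl.hand_in(): hands the job in, once; it reports no verdict.
The state is a dict: "clock": time; "qpos": joint angles; "qd": joint speeds; "effort": joint torques, N m; "position": TCP position; "ee_rot": TCP orientation; "force": force on the tool from outside, world axes, zero at the start; "ft_torque": the same for the moment, N m; "width": finger opening in m.
Only numpy, scipy, OpenCV 4.12 (cv2) and the standard library are available. Lean on these libraries where they do the work, as an engineer would, in place of code of your own. Each camera call takes 0.05 s, during which the arm holds its last target.

TASK

Press the air duster's nozzle cap right down and let it spring back up, to blow the valve box's gasket clean. Then take the cover plate with the bar grip, slide its front edge under the valve box's steel flap without lifting the flap, until the plate is nearly or fully against the stop, square and centred over the gasket, and press it down flat onto the box's top. Finish holding it there: keep the grip gripped and the plate pressed flat when you stop; leave the other things where they are.

Things in the scene. Friction and masses are not known exactly. Their poses are not given: they have to be found in the camera images.
- cover_grip (a point): Centre of the bar grip on the loose grey metal cover plate, flat on the bench at the robot's left. Plate 120 (x) x 80 (y) x 4 mm; black bar 40 mm along x, 14 mm thick in y, from 4 to 40 mm above the underside. Point: 22 mm above the underside; the front edge (the one to tuck) is 75 mm ahead along +x, the rear edge 45 mm behind. Axes are the plate's, z up. 110-225 g.
- cover_edge (a point): Middle of the cover plate's front edge, at its underside; axes as the plate's.
- valvebox: Low white box fixed to the bench, 240 (x) x 160 (y) mm; flat top (deck) 50 mm up. Origin: centre of underside; x runs from its front (robot side) to the flap hinge. Sprung black gasket round the deck opening: x -75..5, y -30..30 mm. Steel flap, 120 mm wide, 3 thick: x 12..87. Stop rail under the flap, 10 mm high on the deck, faces front at x = 40 mm. No part is over 75 mm high.
- deck_centre (a point): Centre of the gasket opening, at deck height; box axes. When the cover is home against the stop its bar grip is centred straight above this point.
- flap_lip (a point): Middle of the flap's free front edge, at its underside, flap shut: 65 mm above the bench, 15 mm above the deck; box axes. The cover goes in beneath it in the box's +x direction.
- flap (a joint): Flap angle, rad: 0 shut (level, held only by its 200 g weight), grows as its front edge rises about the hinge 75 mm behind it.
- gasket (a joint): How far the sprung gasket frame is pushed down, m: 0 at rest, when it stands 5 mm proud of the deck; 0.005 when the cover lies flat on the deck. It starts to yield at about 1 N and needs about 8 N in all to be flush.
- cap_top (a point): Centre of the top of the duster's nozzle cap at rest, 168 mm above the bench. Cap 30 mm across, on an upright white can 52 mm across clamped to a fixed 70 mm square stand, to the right of the valve box.
- cap (a joint): How far the nozzle cap is pushed down, m: 0 at rest, 0.006 right down (about 5 N); springs back.
- smallcover: Bystander: smaller plate 80 x 60 x 4 mm with a round knob 20 mm across, 22 mm high over all; near the cover plate. Origin: centre of underside.
- jar: Bystander: jar 56 mm across, 70 mm high. Origin: centre of underside.
- wash: Bystander: plastic bottle 64 mm across, 170 mm high, at the far left. Origin: centre of underside.
- vials: Bystander: vial rack 110 x 70 mm, 47 mm high over the vials. Origin: centre of underside.
- mouse: Bystander: computer mouse 100 x 58 x 30 mm. Origin: centre of underside.
- driver: Bystander: screwdriver 170 mm long lying on the bench.
- beaker: Bystander: glass beaker 66 mm across, 80 mm high. Origin: centre of underside.
Mind the look-alikes: they are no part of the job. Leave any blue or yellow look-alike of the part that bears cap_top alone.

How it is judged:
By the outcome, as a careful person would: the job done as asked, in the order asked, and still so for the second after the job is handed in, while the arm keeps its last pose, push and grip.
It also fails if it takes over 53 s, if anything falls off the work surface, if the arm or the gripper's body presses on something with over 40 N, if the wrist force passes 120 N, or if a joint passes its speed limit or range.

## Working session

There is one attempt and no reset: what is moved stays moved. The work goes in short steps, Python scripts to look and compute and a tool call to move; the robot and the scene stay as the last step left them, time stands still between calls to the robot, and variables do not carry over. Pictures are saved under pics/ and viewed, and the job is handed in when it is done.

Besides the shell and the picture viewer there is one more tool, called after "Request:" by a JSON object that holds its "api" and its "payload", one argument or row to a line. carry_out: Moves the arm, as the interface text tells. Its arguments: {"type":"object","properties":{"deltas":{"type":"array","items":{"type":"array","items":{"type":"number"}}},"squeeze":{"type":"number"}},"required":["deltas"]}

```bash
ls; mkdir -p pics; python3 - <<'E'
from plant import ctrl
import cv2,numpy as np
np.set_printoptions(precision=4,suppress=True)
print(ctrl.read_state())
for n in("scene","top"):
    print(n,ctrl.camera_info(n))
    cv2.imwrite(f"pics/{n}0.png",cv2.cvtColor(ctrl.grab_frame(n),cv2.COLOR_RGB2BGR))
E
```

```text
pics
{'clock': 0.0, 'qpos': array([-1.155 ,  0.3142, -0.0481,  1.2102, -0.    ,  1.5708]), 'qd': array([-0.0002,  0.    ,  0.0013, -0.0018, -0.0026, -0.0008]), 'effort': array([ -0.0014, -53.9592,  33.9747,   0.0193,  -0.0001,   0.    ]), 'position': array([ 0.2421, -0.5483,  0.1934]), 'ee_rot': array([-0.0009,  0.9785,  0.2064, -0.0002]), 'force': array([ 0.0184, -0.5407, -0.0581]), 'ft_torque': array([-0.0261,  0.0028,  0.0084]), 'width': 0.08554655481056768}
scene {'fx': 493.20606613981585, 'fy': 493.20606613981585, 'cx': 280.4027647997945, 'cy': 209.80551029084927, 'pose': array([[ 0.1961,  0.7885, -0.5829,  1.2729],
       [ 0.9805, -0.1649,  0.1068, -0.1015],
       [-0.0119, -0.5925, -0.8055,  1.1383],
       [ 0.    ,  0.    ,  0.    ,  1.    ]])}
top {'fx': 385.7453960704051, 'fy': 385.7453960704051, 'cx': 279.0279467780009, 'cy': 206.29068360689018, 'pose': array([[-0.0299, -0.9937,  0.1079,  0.4314],
       [-0.9994,  0.0315,  0.0133,  0.0055],
       [-0.0167, -0.1074, -0.9941,  1.3326],
       [ 0.    ,  0.    ,  0.    ,  1.    ]])}
```

View pics/scene0.png

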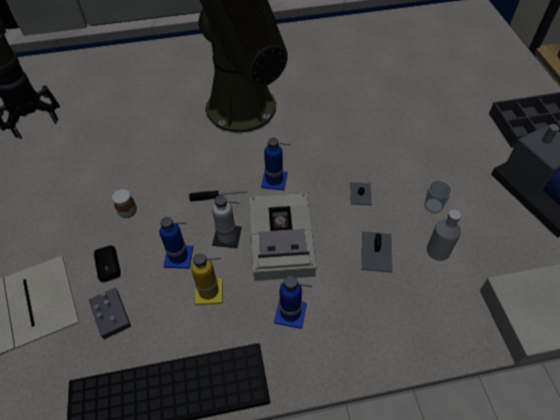

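View pics/top0.png

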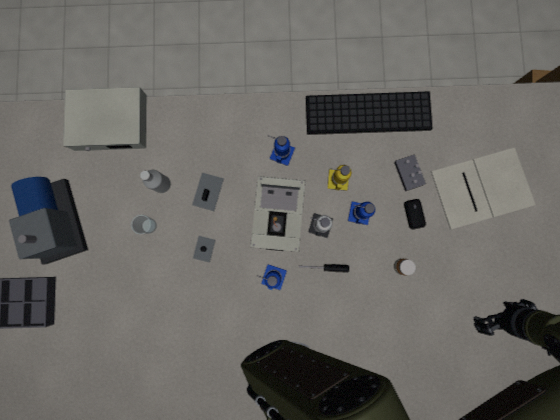

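The scene view shows the valve box at (281,235), the white duster at (224,218), the cover plate at (377,250) and the small plate at (361,193). The blue cans (274,163), (173,240), (290,300) and the yellow can (204,278) are look-alikes. The one I want is the white can with the grey stand. I'll crop closer to check it.

```bash
python3 - <<'E'
import cv2
s=cv2.imread("pics/scene0.png");t=cv2.imread("pics/top0.png")
def c(im,x0,y0,x1,y1,k,n,g=1.5):
    r=cv2.resize(im[y0:y1,x0:x1],None,fx=k,fy=k,interpolation=cv2.INTER_CUBIC)
    cv2.imwrite("pics/"+n,cv2.convertScaleAbs(r,alpha=g))
c(s,190,180,330,285,5.7,"s_box.png")
c(s,335,170,415,280,5.4,"s_plate.png")
c(t,245,165,345,260,6.3,"t_box.png")
c(t,180,165,235,270,5.7,"t_plate.png")
E
```

```text
(no output)
```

View pics/s_box.png

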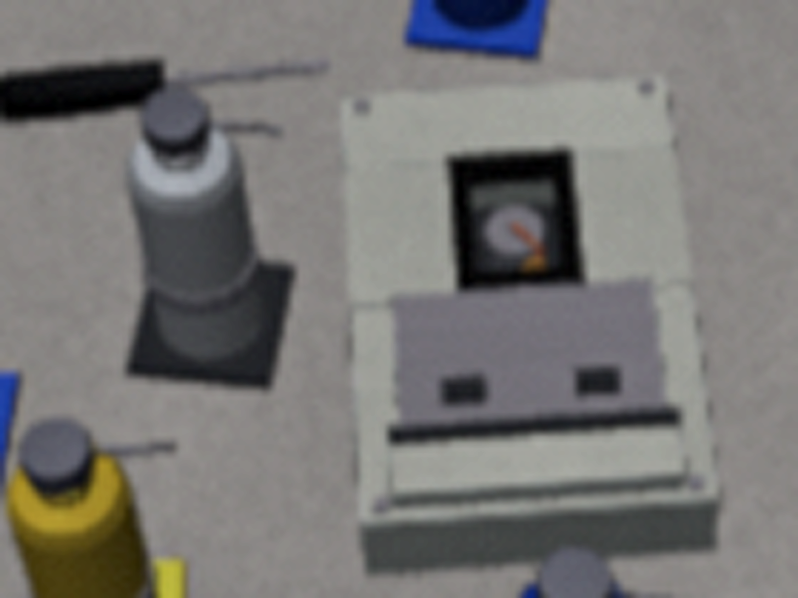

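View pics/s_plate.png

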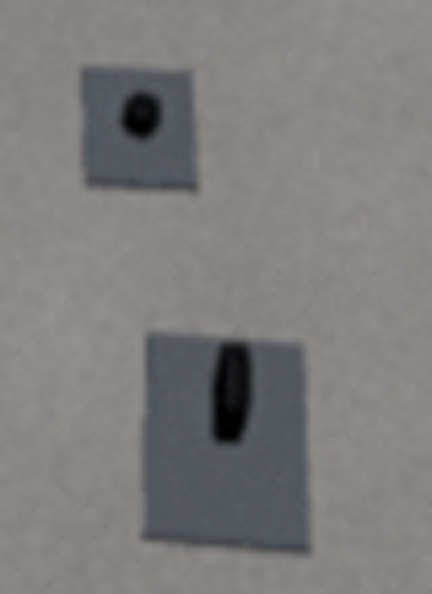

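View pics/t_box.png

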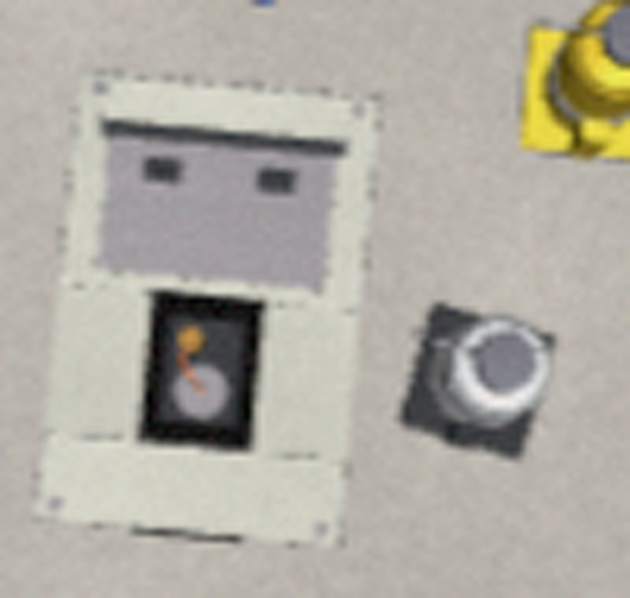

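View pics/t_plate.png

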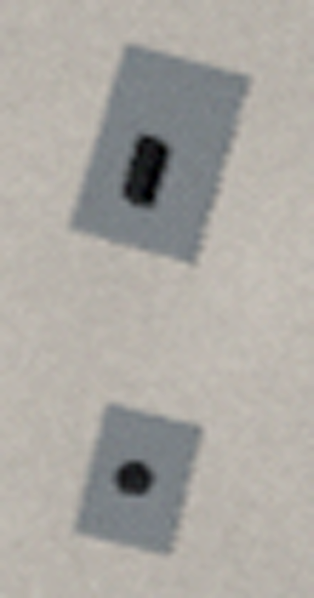

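```bash
cat > h.py <<'E'
import numpy as np,cv2
from scipy.optimize import least_squares
from plant import ctrl
np.set_printoptions(precision=4,suppress=True)
CI={n:ctrl.camera_info(n) for n in("scene","top")}
def proj(n,P):
    c=CI[n];T=np.linalg.inv(c["pose"]);q=np.atleast_2d(P)@T[:3,:3].T+T[:3,3]
    return np.c_[c["fx"]*q[:,0]/q[:,2]+c["cx"],c["fy"]*q[:,1]/q[:,2]+c["cy"]]
def back(n,uv,z):
    c=CI[n];d=c["pose"][:3,:3]@np.array([(uv[0]-c["cx"])/c["fx"],(uv[1]-c["cy"])/c["fy"],1]);o=c["pose"][:3,3]
    return o+d*(z-o[2])/d[2]
def un(p,k,o): return (np.array(p,float)+.5)/k-.5+np.array(o)
def fit(obs,x0):  # obs: list (cam, local pts, px)
    def W(x,L): c,s=np.cos(x[2]),np.sin(x[2]); L=np.asarray(L,float); return np.c_[x[0]+c*L[:,0]-s*L[:,1],x[1]+s*L[:,0]+c*L[:,1],L[:,2]]
    f=lambda x:np.concatenate([(proj(n,W(x,L))-p).ravel() for n,L,p in obs])
    r=least_squares(f,x0); return r.x,r.fun.reshape(-1,2)
E
python3 - <<'E'
from h import *
D=[(.12,.08,.05),(.12,-.08,.05),(-.12,-.08,.05),(-.12,.08,.05)] # far-left, far-right, near-right, near-left
bt=un([(83,72),(380,97),(340,545),(37,515)],6.3,(245,165))
bs=un([(715,492),(362,520),(342,98),(662,78)],5.7,(190,180))
for o in([("top",D,bt)],[("scene",D,bs)],[("top",D,bt),("scene",D,bs)]):
    x,r=fit(o,[.5,0,0]);print("box",x,np.abs(r).max()); 
print(r)
z=.004
P=[(.075,.04,z),(.075,-.04,z),(-.045,-.04,z),(-.045,.04,z)]
pt=un([(127,43),(250,77),(195,265),(70,228)],5.7,(180,165))
ps=un([(310,552),(142,540),(150,333),(303,344)],5.4,(335,170))
for o in([("top",P,pt)],[("scene",P,ps)],[("top",P,pt),("scene",P,ps)]):
    x,r=fit(o,[.5,.2,0]);print("plate",x,np.abs(r).max())
print(r)
print(back("top",un((147,171),5.7,(180,165)),.04),back("scene",un((236,352),5.4,(335,170)),.04),)
print("cap",back("top",un((507,358),6.3,(245,165)),.168),back("scene",un((177,112),5.7,(190,180)),.168))
S=[(.035,.035,0.0)]
E
```

```text
box [ 0.5482  0.0272 -0.1248] 0.4575825642561142
box [ 0.5496  0.0308 -0.1241] 0.9219073243511104
box [ 0.549   0.0294 -0.1238] 1.1858822452155664
[[-0.7605 -0.6473]
 [-0.6634 -0.3705]
 [-0.6302 -0.0304]
 [-0.6896  0.1647]
 [ 0.2516  0.7356]
 [-1.1859  0.2954]
 [-1.0503 -0.7962]
 [-0.3002 -1.007 ]]
plate [ 0.6214  0.275  -0.3046] 0.1930367168897078
plate [ 0.6251  0.2787 -0.3073] 0.6387137852661908
plate [ 0.6237  0.2774 -0.3056] 1.2643995425639218
[[-0.7213 -0.6876]
 [-0.5284 -0.6018]
 [-0.787  -0.7481]
 [-0.7948 -0.4495]
 [-0.5557 -0.2786]
 [-0.3222 -0.7805]
 [-1.2644 -0.3383]
 [-0.3243  0.0427]]
[0.6195 0.2715 0.04  ] [0.6122 0.2826 0.04  ]
cap [ 0.5075 -0.1163  0.168 ] [ 0.5084 -0.1119  0.168 ]
```

Box and plate fits match the stated sizes, with a y bias of about 4 mm between the two cameras, which I'll average. The cap is at about (0.508, -0.114, 0.168). Moving there with the fingers shut.

Request:
{"api": "carry_out", "payload": {
  "deltas": [
    [10,15,30,0,0,-0.09,0],
    [19,31,15,0,0,-0.09,0],
    [20,32,10,0,0,-0.09,0],
    [20,32,5,0,0,-0.09,0],
    [20,32,0,0,0,-0.09,0],
    [20,32,0,0,0,-0.09,0],
    [20,32,0,0,0,-0.09,0],
    [20,32,0,0,0,-0.09,0]
  ],
  "squeeze": 60
}}

```text
clock: 0.77
position: [0.39, -0.3044, 0.251]
ee_rot: [-0.004, 0.985, -0.174, -0.0]
force: [0.9, 0.0, -0.5]
width: 0.0001
```

Request:
{"api": "carry_out", "payload": {
  "deltas": [
    [20,32,0,0,0,0,0],
    [20,32,0,0,0,0,0],
    [20,32,-5,0,0,0,0],
    [20,32,-10,0,0,0,0],
    [18,30,-10,0,0,0,0],
    [15,22,-10,0,0,0,0],
    [0,0,0,0,0,0,0]
  ]
}}

```text
clock: 1.35
position: [0.4993, -0.1363, 0.214]
ee_rot: [-0.019, 0.989, -0.146, 0.002]
force: [-0.9, -0.4, 0.4]
width: 0.0002
```

```bash
python3 - <<'E'
from h import *
s=ctrl.read_state();print(s["position"],s["ee_rot"],s["force"])
for n in("scene","top"):
    im=cv2.cvtColor(ctrl.grab_frame(n),cv2.COLOR_RGB2BGR);cv2.imwrite(f"pics/{n}1.png",im)
    p=proj(n,s["position"])[0];q=proj(n,[.508,-.114,.168])[0];print(n,p,q)
    x,y=int(p[0])-50,int(p[1])-40
    cv2.imwrite(f"pics/{n}1c.png",cv2.convertScaleAbs(cv2.resize(im[y:y+90,x:x+100],None,fx=6,fy=6,interpolation=2),alpha=1.7));print(x,y)
E
```

```text
[ 0.4993 -0.1363  0.214 ] [-0.019   0.9891 -0.1457  0.0021] [-0.8712 -0.4165  0.4259]
scene [208.0723 186.3333] [219.7862 199.251 ]
158 146
top [333.6748 222.9416] [324.2694 221.2625]
283 182
```

```bash
cat >> h.py <<'E'
from scipy.spatial.transform import Rotation as R
def go(p,yaw):
    s=ctrl.read_state();w,x,y,z=s["ee_rot"];q=R.from_quat([x,y,z,w])
    t=R.from_quat([np.cos(yaw/2),np.sin(yaw/2),0,0])
    rv=(t*q.inv()).as_rotvec()
    m=q.as_matrix();print("pos",s["position"],"yaw",np.arctan2(m[1,0],m[0,0]),"F",s["force"],"t",s["clock"],"w",s["width"])
    print("need mm",(np.array(p)-s["position"])*1000,"rot",rv)
E
python3 - <<'E'
from h import *
go([.508,-.114,.2],-.306)
E
```

```text
pos [ 0.4983 -0.1383  0.2156] yaw -0.29554501737050576 F [-0.1064 -0.6522 -0.3066] t 1.45 w -7.176862115025503e-05
need mm [  9.7405  24.3401 -15.5856] rot [-0.0349  0.0102 -0.0104]
```

View pics/scene1c.png

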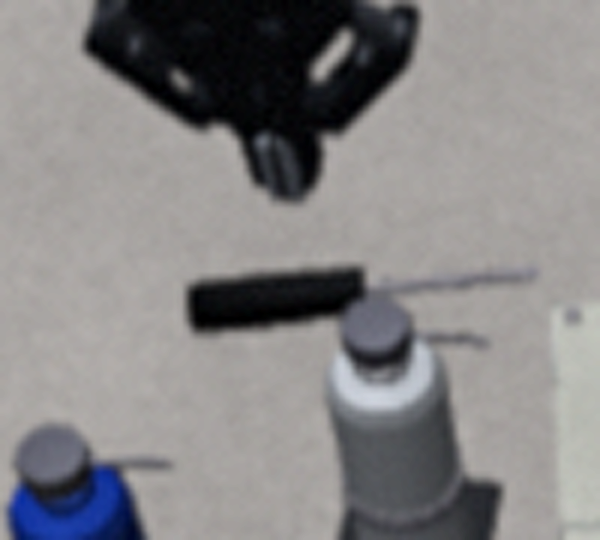

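View pics/top1c.png

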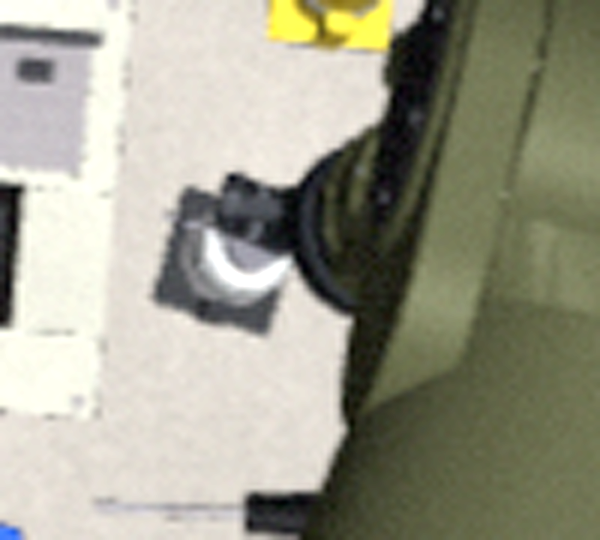

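Request:
{"api": "carry_out", "payload": {
  "deltas": [
    [5,12,0,-0.02,0.01,-0.01,0],
    [5,12,-5,-0.015,0,0,0],
    [0,0,0,0,0,0,0],
    [0,0,0,0,0,0,0],
    [0,0,0,0,0,0,0]
  ]
}}

```text
clock: 1.87
position: [0.5014, -0.1376, 0.2121]
ee_rot: [-0.008, 0.99, -0.138, 0.002]
force: [0.8, -0.2, -0.4]
width: 0.0001
```

```bash
cat >> h.py <<'E'
def look(n,name,p,w=100,h=90,k=6,g=1.7,marks=()):
    im=cv2.cvtColor(ctrl.grab_frame(n),cv2.COLOR_RGB2BGR);cv2.imwrite(f"pics/{name}_full.png",im)
    c=proj(n,p)[0];x,y=int(max(0,min(560-w,c[0]-w/2))),int(max(0,min(420-h,c[1]-h/2)))
    r=cv2.convertScaleAbs(cv2.resize(im[y:y+h,x:x+w],None,fx=k,fy=k,interpolation=2),alpha=g)
    for m in marks:
        a=(proj(n,m)[0]+.5-[x,y])*k-.5; cv2.drawMarker(r,(int(a[0]),int(a[1])),(0,0,255),0,14,1)
    cv2.imwrite(f"pics/{name}.png",r);print(n,"off",x,y)
E
python3 - <<'E'
from h import *
go([.508,-.114,.2],-.306)
s=ctrl.read_state()["position"]
look("scene","s2",s,marks=[s,[.508,-.114,.168]])
look("top","t2",s,marks=[s,[.508,-.114,.168]])
go([.508,-.114,.2],-.306)
E
```

```text
pos [ 0.5014 -0.1376  0.2121] yaw -0.2777493040088279 F [ 0.8052 -0.1799 -0.4369] t 1.8667 w 9.367074295750772e-05
need mm [  6.5905  23.5911 -12.0888] rot [-0.0143  0.006  -0.0283]
scene off 157 142
top off 284 177
pos [ 0.5015 -0.1376  0.2122] yaw -0.2777582582790711 F [ 0.1096 -0.5383  0.2508] t 1.9667 w 3.444370505513017e-05
need mm [  6.4515  23.6285 -12.2012] rot [-0.0142  0.0062 -0.0283]
```

View pics/s2.png

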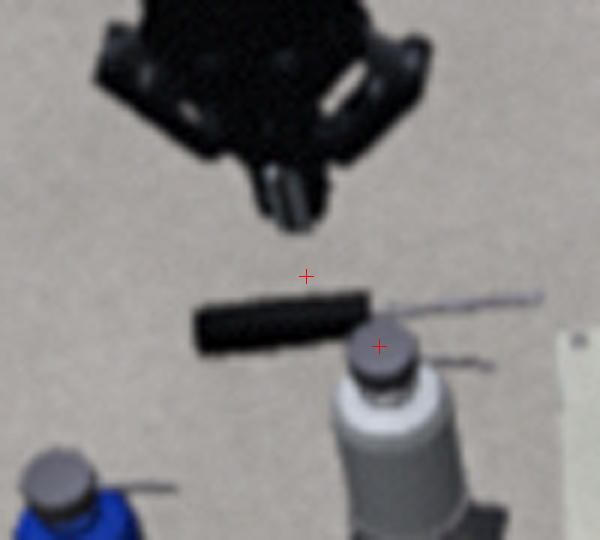

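View pics/t2.png

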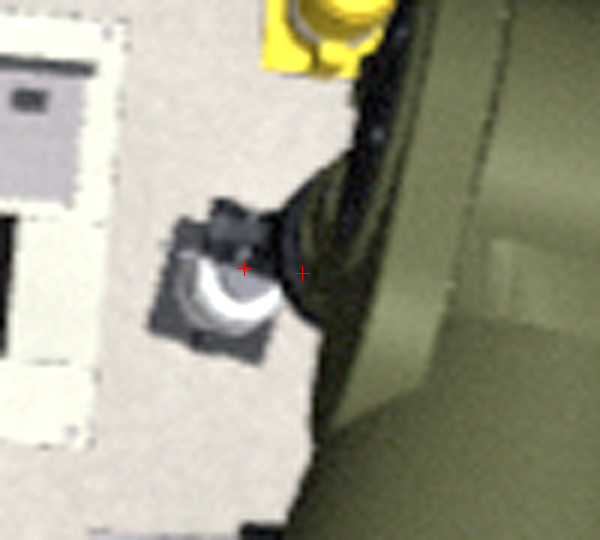

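```bash
python3 - <<'E'
from h import *
for n in("scene","top"):
    im=cv2.imread(f"pics/{n}0.png");p=proj(n,[.2421,-.5483,.1934])[0];q=proj(n,[.2421,-.5483,.2134])[0];print(p,q)
    x,y=(0,60) if n=="scene" else (450,270)
    r=cv2.convertScaleAbs(cv2.resize(im[y:y+90,x:x+100],None,fx=6,fy=6,interpolation=2),alpha=2.5)
    for a in(p,q):
        b=((a+.5-[x,y])*6).astype(int);cv2.drawMarker(r,tuple(map(int,b)),(0,0,255),0,14,1)
    cv2.imwrite(f"pics/{n}0tip.png",r)
E
```

```text
[ 44.366  142.5111] [ 41.3461 137.1741]
[480.9079 308.6041] [484.4894 309.7151]
```

View pics/scene0tip.png

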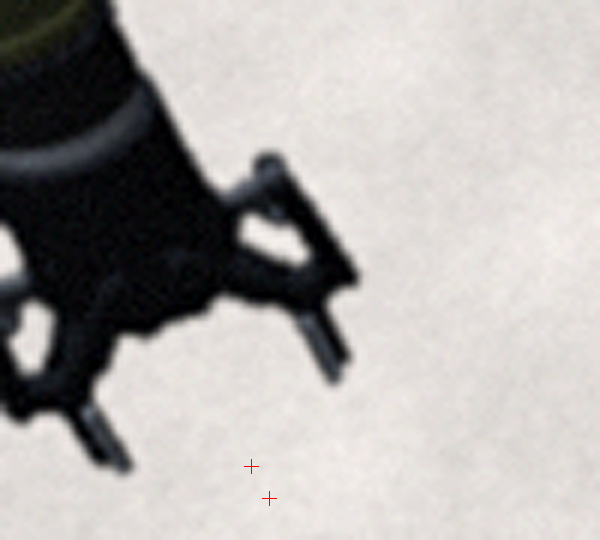

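View pics/top0tip.png

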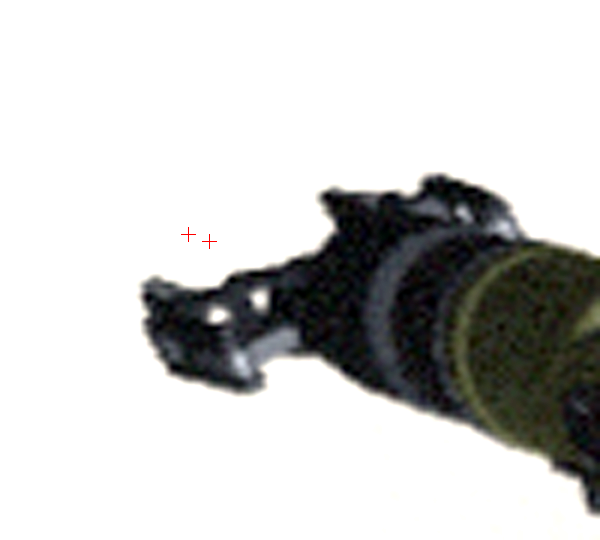

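The arm stands over the white can. The visible shut fingertips, at (206.5,180) in the scene view, sit about 30 mm above the reported TCP. The start picture shows the same offset in both views. I'll find the true height by touch on the cap, after levelling and centring.

Request:
{"api": "carry_out", "payload": {
  "deltas": [
    [4,14,0,-0.014,0.006,-0.028,0],
    [3,10,0,0,0,0,0]
  ]
}}

```text
clock: 2.13
position: [0.5024, -0.1349, 0.2125]
ee_rot: [-0.01, 0.991, -0.137, 0.001]
force: [-0.9, -0.4, -0.3]
width: 0.0001
```

```bash
python3 - <<'E'
from h import *
go([.508,-.114,.19],-.306)
E
```

```text
pos [ 0.5024 -0.1349  0.2125] yaw -0.2749205815330412 F [-0.9237 -0.3773 -0.3131] t 2.1333 w 0.00013404417005323594
need mm [  5.5858  20.8582 -22.5472] rot [-0.0185  0.0058 -0.0311]
```

Request:
{"api": "carry_out", "payload": {
  "deltas": [
    [6,20,0,0,0,0,0]
  ]
}}

```text
clock: 2.22
position: [0.5059, -0.1245, 0.2127]
ee_rot: [-0.014, 0.991, -0.13, 0.002]
force: [-0.1, 0.1, -0.6]
width: 0.0003
```

Request:
{"api": "carry_out", "payload": {
  "deltas": [
    [0,0,0,0,0,0,0]
  ]
}}

```text
clock: 2.3
position: [0.5064, -0.1232, 0.2127]
ee_rot: [-0.015, 0.992, -0.129, 0.002]
force: [0.7, 0.3, -0.7]
width: 0.0001
```

Request:
{"api": "carry_out", "payload": {
  "deltas": [
    [0,0,0,0,0,0,0]
  ]
}}

```text
clock: 2.38
position: [0.5065, -0.1227, 0.2127]
ee_rot: [-0.015, 0.992, -0.129, 0.002]
force: [-0.3, -0.4, 0.1]
width: -0.0001
```

```bash
python3 - <<'E'
from h import *
go([.508,-.114,.19],-.306)
print(ctrl.read_state())
E
```

```text
pos [ 0.5065 -0.1227  0.2127] yaw -0.25808077647392713 F [-0.298  -0.4458  0.0948] t 2.3833 w -0.00011803388033016539
need mm [  1.4843   8.7266 -22.7394] rot [-0.0289  0.0089 -0.0479]
{'clock': 2.3833, 'qpos': array([-0.259 ,  0.1575, -0.2047,  1.2081,  0.0302,  3.1406]), 'qd': array([ 0.0161, -0.0005,  0.003 ,  0.0012,  0.0146, -0.0014]), 'effort': array([ -0.0094, -44.1594,  34.0242,  -0.0105,   0.15  ,  -0.    ]), 'position': array([ 0.5065, -0.1227,  0.2127]), 'ee_rot': array([-0.015 ,  0.9916, -0.1287,  0.0022]), 'force': array([-0.298 , -0.4458,  0.0948]), 'ft_torque': array([-0.0473,  0.0043, -0.0033]), 'width': -0.00011803388033016539}
```

q6 is at its 3.14 limit (q6 = q1 + π − yaw), which explains the sluggish moves and the tilt. For the plate I'll use the grasp half a turn away, so I'm unwinding with +z turns now.

Request:
{"api": "carry_out", "payload": {
  "deltas": [
    [1,6,0,-0.029,0.009,0.12,0],
    [1,3,0,0,0,0.12,0],
    [0,0,0,0,0,0.12,0],
    [0,0,0,0,0,0.12,0],
    [0,0,0,0,0,0,0]
  ]
}}

```text
clock: 2.8
position: [0.5089, -0.1124, 0.2127]
ee_rot: [0.001, 0.993, 0.121, -0.001]
force: [-0.0, 0.3, 0.2]
width: 0.0
```

```bash
python3 - <<'E'
from h import *
go([.508,-.114,.19],.2)
print(ctrl.read_state()["qpos"])
s=ctrl.read_state()["position"]
look("scene","s3",s,marks=[s,[.508,-.114,.168]])
E
```

```text
pos [ 0.5089 -0.1124  0.2127] yaw 0.2419044524600437 F [-0.009   0.2538  0.2033] t 2.8 w 1.917318797670826e-05
need mm [ -0.9057  -1.6311 -22.6504] rot [ 0.002  -0.0028 -0.0419]
[-0.2155  0.1602 -0.2013  1.2115 -0.0026  2.6842]
scene off 168 143
```

View pics/s3.png

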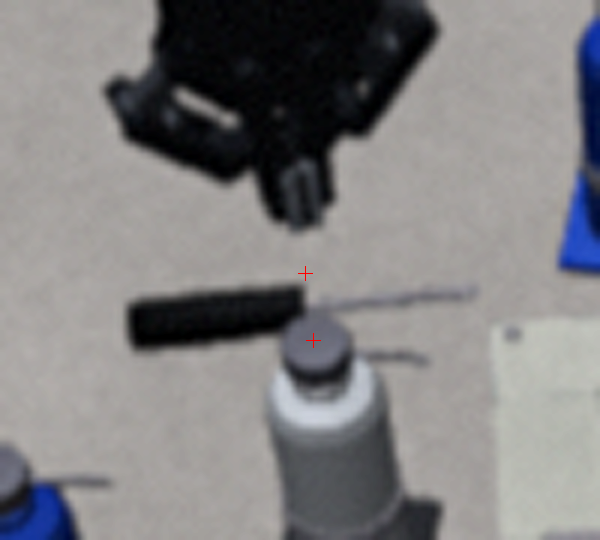

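Request:
{"api": "carry_out", "payload": {
  "deltas": [
    [0,-1,-15,0,0,0,0],
    [0,0,-14,0,0,0,0],
    [0,0,-8,0,0,0,0],
    [0,0,0,0,0,0,0]
  ]
}}

```text
clock: 3.18
position: [0.5098, -0.1135, 0.1754]
ee_rot: [0.001, 0.994, 0.112, -0.0]
force: [-1.0, -0.4, -0.4]
width: 0.0002
```

```bash
python3 - <<'E'
from h import *
go([.508,-.114,.168],.242)
s=ctrl.read_state()["position"]
look("scene","s4",s,marks=[s,[.508,-.114,.168]])
look("top","t4",s,marks=[s,[.508,-.114,.168]])
E
```

```text
pos [ 0.5098 -0.1135  0.1754] yaw 0.2236529648032994 F [-1.012  -0.4356 -0.3785] t 3.1833 w 0.00018762545928053113
need mm [-1.8317 -0.45   -7.3713] rot [ 0.0027 -0.0002  0.0183]
scene off 169 152
top off 274 175
```

View pics/s4.png

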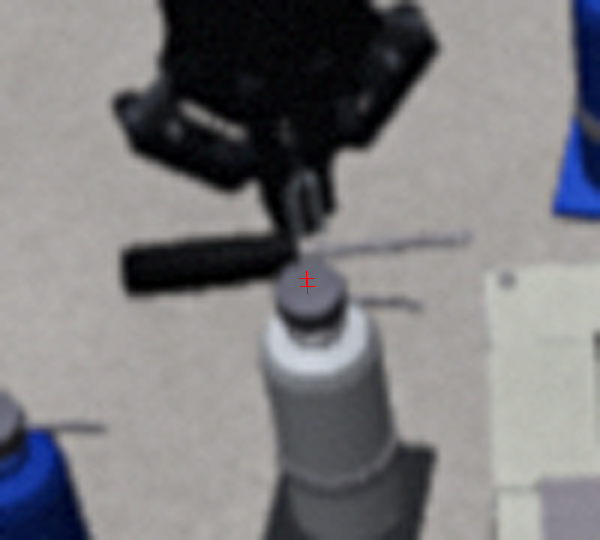

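View pics/t4.png

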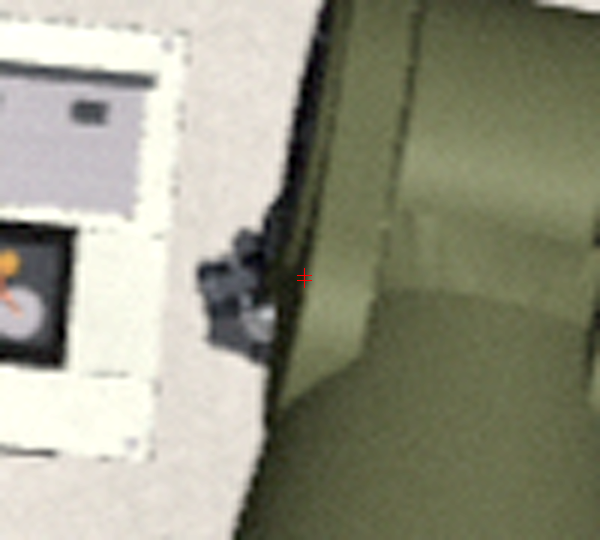

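Request:
{"api": "carry_out", "payload": {
  "deltas": [
    [-1,0,-3,0,0,0,0],
    [0,0,-3,0,0,0,0],
    [0,0,-3,0,0,0,0],
    [0,0,-3,0,0,0,0]
  ]
}}

```text
clock: 3.62
position: [0.5113, -0.1142, 0.1667]
ee_rot: [0.002, 0.994, 0.111, 0.003]
force: [0.5, -0.6, 0.1]
width: 0.0003
```

Request:
{"api": "carry_out", "payload": {
  "deltas": [
    [-3,0,-4,0,0,0,0],
    [-1,0,-4,0,0,0,0],
    [0,0,-4,0,0,0,0],
    [0,0,-4,0,0,0,0]
  ]
}}

```text
clock: 3.95
position: [0.5072, -0.1143, 0.1497]
ee_rot: [0.002, 0.994, 0.111, 0.003]
force: [-0.7, -0.1, 0.4]
width: -0.0
```

```bash
python3 - <<'E'
from h import *
go([.508,-.114,.139],.242)
s=ctrl.read_state()["position"]
look("scene","s5",s,marks=[s,[.508,-.114,.168]])
E
```

```text
pos [ 0.5072 -0.1143  0.1497] yaw 0.22203613618191317 F [-0.7484 -0.1199  0.436 ] t 3.95 w -6.8004425495671735e-06
need mm [  0.7764   0.2865 -10.677 ] rot [0.0041 0.0066 0.02  ]
scene off 170 158
```

View pics/s5.png

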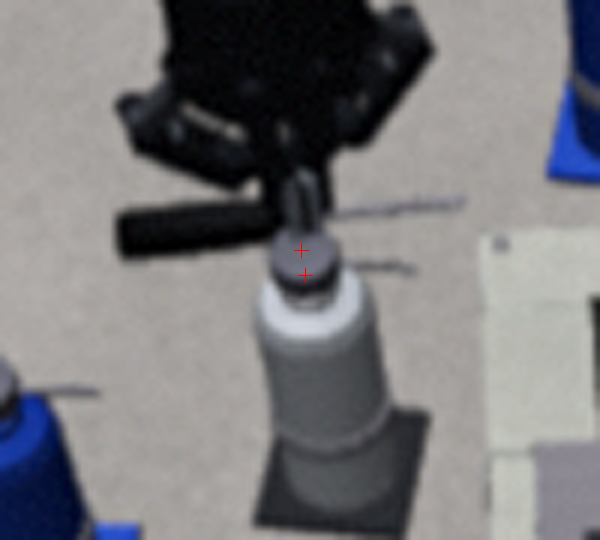

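Request:
{"api": "carry_out", "payload": {
  "deltas": [
    [1,0,-3,0,0,0,0],
    [0,0,-3,0,0,0,0],
    [0,0,-3,0,0,0,0]
  ]
}}

```text
clock: 4.25
position: [0.5078, -0.1142, 0.139]
ee_rot: [0.002, 0.994, 0.111, 0.002]
force: [0.7, 0.2, 0.1]
width: 0.0002
```

Request:
{"api": "carry_out", "payload": {
  "deltas": [
    [0,0,-3,0,0,0,0]
  ]
}}

```text
clock: 4.33
position: [0.5079, -0.1142, 0.1357]
ee_rot: [0.002, 0.994, 0.111, 0.002]
force: [0.5, -0.5, 0.3]
width: -0.0
```

```bash
python3 - <<'E'
from h import *
s=ctrl.read_state()["position"];print(ctrl.read_state()["force"],s)
look("scene","s6",s,60,54,10,marks=[[.508,-.114,.168]])
E
```

```text
[ 0.5121 -0.4662  0.2998] [ 0.5079 -0.1142  0.1357]
scene off 191 180
```

View pics/s6.png

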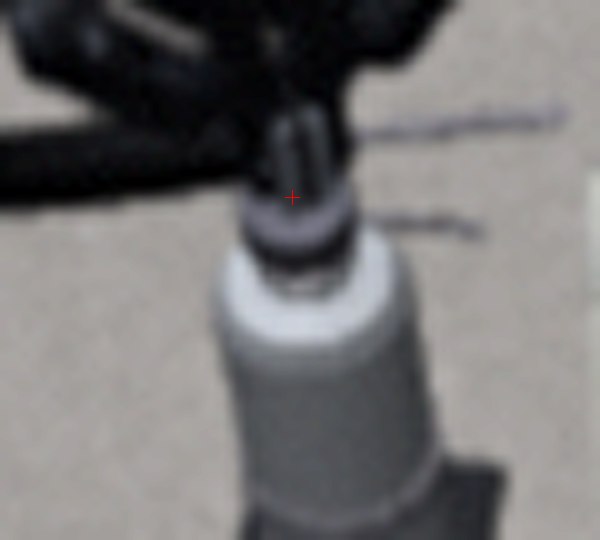

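Request:
{"api": "carry_out", "payload": {
  "deltas": [
    [2,0,-3,0,0,0,0]
  ]
}}

```text
clock: 4.47
position: [0.5096, -0.1141, 0.1321]
ee_rot: [0.002, 0.994, 0.111, 0.002]
force: [0.8, 1.4, -0.0]
width: -0.0001
```

Request:
{"api": "carry_out", "payload": {
  "deltas": [
    [0,0,-3,0,0,0,0]
  ]
}}

```text
clock: 4.55
position: [0.51, -0.1141, 0.129]
ee_rot: [0.002, 0.994, 0.111, 0.002]
force: [0.1, 0.2, 2.3]
width: 0.0002
```

Request:
{"api": "carry_out", "payload": {
  "deltas": [
    [0,0,-3,0,0,0,0]
  ]
}}

```text
clock: 4.63
position: [0.5101, -0.1141, 0.1259]
ee_rot: [0.002, 0.994, 0.111, 0.002]
force: [-2.0, 0.1, 4.9]
width: 0.0003
```

Request:
{"api": "carry_out", "payload": {
  "deltas": [
    [0,0,-3,0,0,0,0]
  ]
}}

```text
clock: 4.72
position: [0.5102, -0.1142, 0.124]
ee_rot: [0.002, 0.994, 0.111, 0.003]
force: [-10.9, 2.9, 36.4]
width: 0.0004
```

Request:
{"api": "carry_out", "payload": {
  "deltas": [
    [0,0,-3,0,0,0,0]
  ]
}}

```text
clock: 4.8
position: [0.5103, -0.1142, 0.1239]
ee_rot: [0.003, 0.994, 0.111, 0.003]
force: [-14.8, 4.1, 40.5]
width: 0.0002
```

The cap bottomed out: about 5 N at 6 mm travel, then a hard stop. That puts the real fingertip about 36 mm above the reported TCP. Lifting now so it springs back.

Request:
{"api": "carry_out", "payload": {
  "deltas": [
    [0,0,12,0,0,0,0],
    [0,0,30,0,0,0,0],
    [0,0,35,0,0,0.05,0],
    [0,10,20,0,0,0.12,0],
    [7,25,0,0,0,0.12,0],
    [7,25,0,0,0,0.12,0],
    [7,25,0,0,0,0.12,30],
    [7,25,0,0,0,0.12,50]
  ]
}}

```text
clock: 5.47
position: [0.5396, -0.0051, 0.2282]
ee_rot: [0.004, 0.902, 0.431, 0.007]
force: [0.2, -0.1, -0.1]
width: 0.0232
```

```bash
python3 - <<'E'
from h import *
go([.6233,.277,.2],-.306+np.pi)
look("scene","s7",[.508,-.114,.13],90,80,6,marks=[[.508,-.114,.168]])
E
```

```text
pos [ 0.5396 -0.0051  0.2282] yaw 0.8905203260404111 F [ 0.1643 -0.1387 -0.0872] t 5.4667 w 0.023211757650757545
need mm [ 83.7087 282.0598 -28.1726] rot [-0.0149  0.0129  1.9451]
scene off 176 168
```

View pics/s7.png

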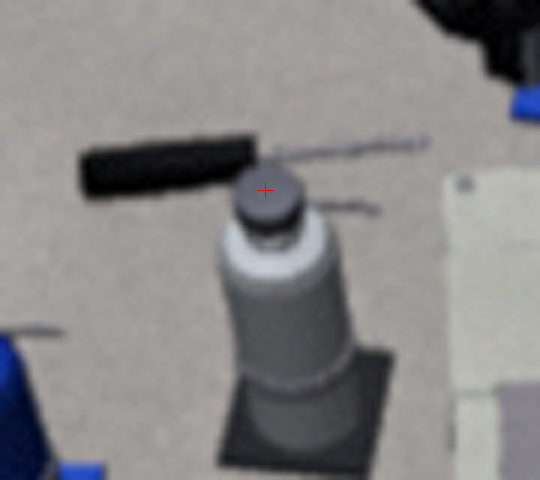

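The cap is back at its rest height (disc at about pixel (220,199)). On to the cover plate, turning on the way.

Request:
{"api": "carry_out", "payload": {
  "deltas": [
    [5,19,-2,0,0,0.12,55],
    [5,19,-2,0,0,0.12,55],
    [5,18,-2,0,0,0.12,55],
    [5,18,-2,0,0,0.12,55],
    [5,18,-2,0,0,0.12,55],
    [5,18,-2,0,0,0.12,55],
    [5,18,-2,0,0,0.12,55],
    [5,18,-2,0,0,0.12,55]
  ]
}}

```text
clock: 6.18
position: [0.5826, 0.151, 0.2099]
ee_rot: [-0.0, 0.587, 0.809, 0.009]
force: [0.9, 0.6, -0.8]
width: 0.0546
```

Request:
{"api": "carry_out", "payload": {
  "deltas": [
    [5,19,-2,0,0,0.12,55],
    [5,19,-2,0,0,0.12,55],
    [5,18,-2,0,0,0.12,55],
    [5,18,-2,0,0,0.12,55],
    [5,18,-2,0,0,0.12,55],
    [5,18,-2,0,0,0.12,55],
    [5,12,-2,0,0,0.12,55],
    [3,5,-2,0,0,0.08,55]
  ]
}}

```text
clock: 6.85
position: [0.6221, 0.2861, 0.1889]
ee_rot: [-0.005, 0.146, 0.989, 0.007]
force: [-0.3, -0.6, 0.5]
width: 0.0549
```

```bash
python3 - <<'E'
from h import *
go([.6233,.277,.1],-.306+np.pi);print(ctrl.read_state()["qpos"])
E
```

```text
pos [0.6221 0.2861 0.1889] yaw 2.849415886821906 F [-0.2728 -0.6008  0.5332] t 6.85 w 0.05494885549268603
need mm [  1.1921  -9.0548 -88.9007] rot [-0.016  -0.0081 -0.0137]
[0.4214 0.4815 0.1852 1.2756 0.0179 0.7136]
```

Request:
{"api": "carry_out", "payload": {
  "deltas": [
    [1,-6,-30,-0.016,-0.008,-0.013,45],
    [0,-3,-30,0,0,0,45],
    [0,0,-30,0,0,0,45],
    [0,0,-10,0,0,0,45],
    [0,0,0,0,0,0,45]
  ]
}}

```text
clock: 7.27
position: [0.6249, 0.2794, 0.0844]
ee_rot: [0.002, 0.15, 0.989, 0.001]
force: [-0.9, 0.1, -0.1]
width: 0.0449
```

```bash
python3 - <<'E'
from h import *
go([.6233,.277,.1],-.306+np.pi)
s=ctrl.read_state()["position"]
P=[s,s+[0,0,.036],[.6233,.277,.04]]
look("scene","s8",s,marks=P)
look("top","t8",s,marks=P)
E
```

```text
pos [0.6249 0.2794 0.0844] yaw 2.8404060551172994 F [-0.9116  0.0709 -0.0851] t 7.2667 w 0.044854841461445416
need mm [-1.5962 -2.4398 15.5836] rot [-0.0008  0.0033 -0.0048]
scene off 331 184
top off 150 146
```

View pics/s8.png

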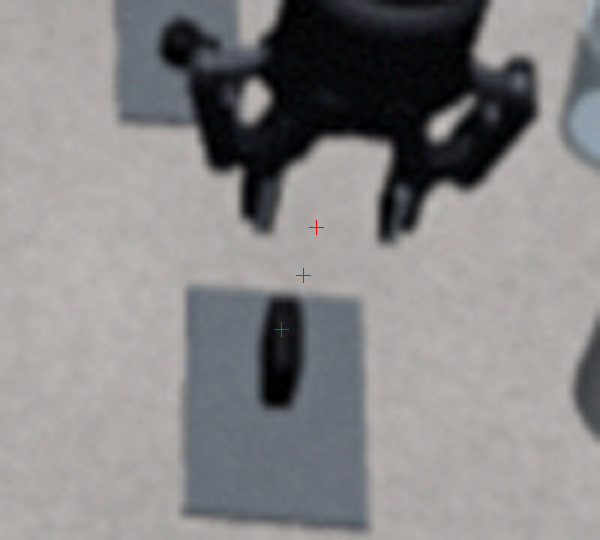

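View pics/t8.png

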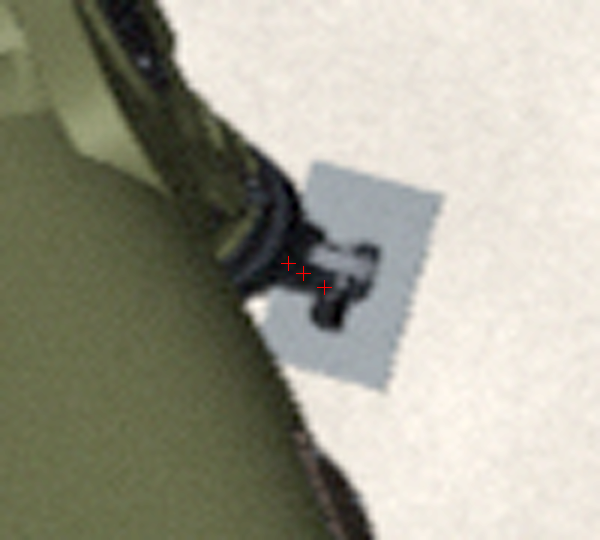

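The visible finger midpoint in the scene view sits about 3.5 mm toward +y of its prediction. That suggests the top-view estimates are nearer the robot frame, so I'm taking the bar at (0.6215, 0.275). Descending around the bar.

Request:
{"api": "carry_out", "payload": {
  "deltas": [
    [-2,-3,-10,0,0.003,-0.005,45],
    [-1,-2,-20,0,0,0,45],
    [0,0,-20,0,0,0,45],
    [0,0,-10,0,0,0,45],
    [0,0,0,0,0,0,45]
  ]
}}

```text
clock: 7.78
position: [0.6299, 0.2768, 0.0341]
ee_rot: [0.008, 0.154, 0.988, 0.005]
force: [-0.9, 0.6, -0.7]
width: 0.0447
```

```bash
python3 - <<'E'
from h import *
go([.6215,.275,-.027],-.306+np.pi)
s=ctrl.read_state()["position"]
P=[s+[0,0,.03],[.6215,.275,.04]]
look("scene","s9",s,marks=P)
look("top","t9",s,marks=P)
E
```

```text
pos [0.6299 0.2768 0.0341] yaw 2.8330478828151393 F [-0.9425  0.5978 -0.6805] t 7.7833 w 0.04471610576656054
need mm [ -8.3784  -1.7505 -61.1358] rot [-0.0083  0.0169  0.0025]
scene off 327 196
top off 154 146
```

View pics/s9.png

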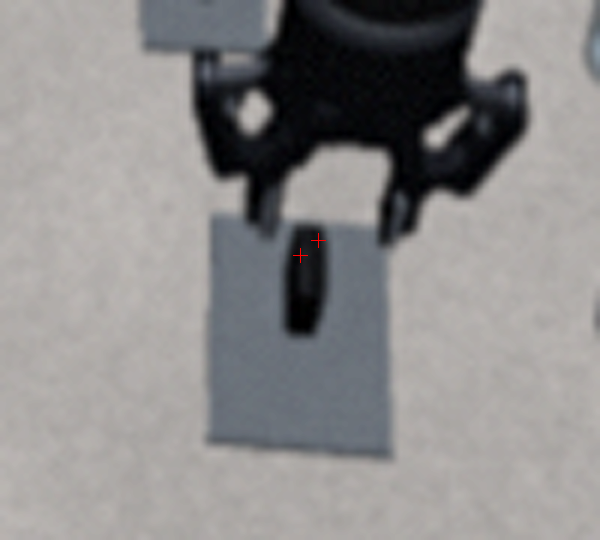

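View pics/t9.png

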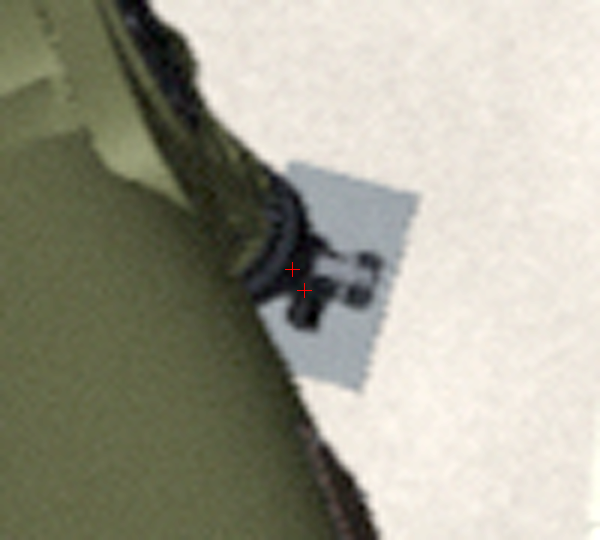

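Request:
{"api": "carry_out", "payload": {
  "deltas": [
    [-5,-1,-5,-0.008,0.012,0.002,45],
    [-4,-1,-10,0,0.005,0,45],
    [-1,0,-10,0,0,0,45],
    [0,0,0,0,0,0,45]
  ]
}}

```text
clock: 8.22
position: [0.6231, 0.2766, 0.0137]
ee_rot: [0.003, 0.152, 0.988, 0.002]
force: [-0.5, -0.3, -1.5]
width: 0.0453
```

```bash
python3 - <<'E'
from h import *
go([.6215,.275,-.027],-.306+np.pi);print(ctrl.read_state()["qpos"])
E
```

```text
pos [0.6231 0.2766 0.0137] yaw 2.8354542805984155 F [-0.4516 -0.3287 -1.5187] t 8.2167 w 0.04531994116147631
need mm [ -1.5647  -1.5658 -40.6627] rot [-0.0032  0.0064  0.0001]
[ 0.4176  0.5714 -0.0822  0.9101  0.0004  0.7237]
```

Request:
{"api": "carry_out", "payload": {
  "deltas": [
    [-2,-1,-6,-0.003,0.006,0,45],
    [-1,-1,-6,0,0.002,0,45],
    [-1,0,-6,0,0.002,0,45],
    [-1,0,-5,0,0.002,0,45],
    [0,0,0,0,0,0,45]
  ]
}}

```text
clock: 8.63
position: [0.6169, 0.2743, -0.0124]
ee_rot: [-0.004, 0.152, 0.988, -0.001]
force: [-0.4, -0.3, -0.4]
width: 0.0451
```

```bash
python3 - <<'E'
from h import *
go([.6215,.275,-.027],-.306+np.pi)
s=ctrl.read_state()["position"]
look("scene","s10",s,marks=[s+[0,0,.03]])
E
```

```text
pos [ 0.6169  0.2743 -0.0124] yaw 2.8356259869969813 F [-0.3934 -0.343  -0.3794] t 8.6333 w 0.045106355065822855
need mm [  4.5713   0.7463 -14.6035] rot [ 0.0005 -0.0078 -0.    ]
scene off 323 202
```

View pics/s10.png

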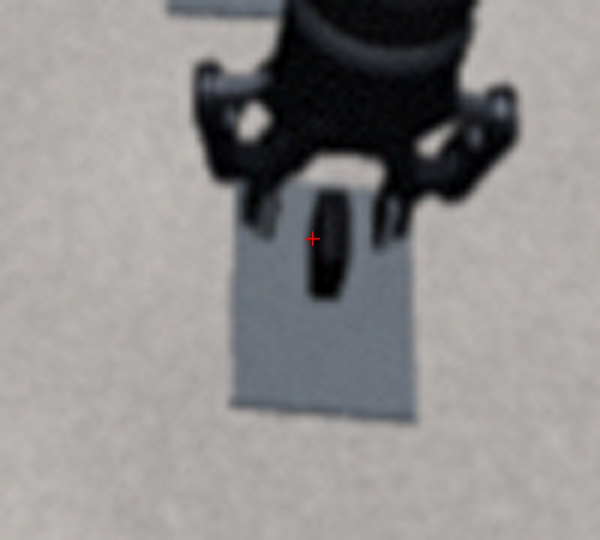

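Request:
{"api": "carry_out", "payload": {
  "deltas": [
    [3,0,-5,0,-0.005,0,45],
    [1,0,-5,0,-0.003,0,45],
    [0,0,-4,0,0,0,45],
    [0,0,0,0,0,0,45]
  ]
}}

```text
clock: 9.02
position: [0.6224, 0.2746, -0.0267]
ee_rot: [0.001, 0.152, 0.988, 0.0]
force: [-0.1, -0.3, -0.1]
width: 0.0449
```

```bash
python3 - <<'E'
from h import *
go([.6215,.275,-.027],-.306+np.pi)
E
```

```text
pos [ 0.6224  0.2746 -0.0267] yaw 2.8356220980897864 F [-0.1385 -0.3357 -0.0878] t 9.0167 w 0.04487677517823652
need mm [-0.9137  0.3749 -0.2639] rot [-0.0001  0.0029 -0.    ]
```

Request:
{"api": "carry_out", "payload": {
  "deltas": [
    [0,0,0,0,0,0,25],
    [0,0,0,0,0,0,15],
    [0,0,0,0,0,0,10],
    [0,0,0,0,0,0,8],
    [0,0,0,0,0,0,5],
    [0,0,0,0,0,0,5]
  ],
  "squeeze": 80
}}

```text
clock: 9.52
position: [0.6224, 0.2747, -0.0266]
ee_rot: [0.001, 0.152, 0.988, 0.0]
force: [-0.3, -0.2, -1.3]
width: 0.0131
```

```bash
python3 - <<'E'
from h import *
go([.6215,.275,-.027],-.306+np.pi)
s=ctrl.read_state()["position"]
look("scene","s11",s,marks=[s+[0,0,.036]])
E
```

```text
pos [ 0.6224  0.2747 -0.0266] yaw 2.835725350990398 F [-0.3477 -0.2002 -1.2749] t 9.5167 w 0.013075872962282634
need mm [-0.8504  0.2864 -0.431 ] rot [-0.0003  0.0028 -0.0001]
scene off 323 206
```

View pics/s11.png

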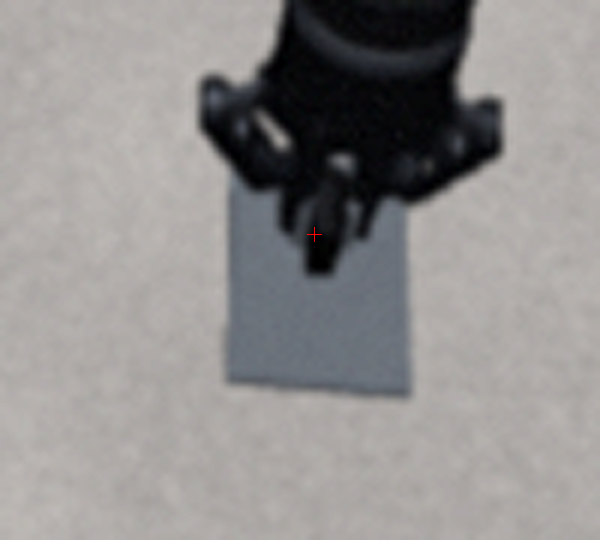

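The grip closed at 13.1 mm on the 14 mm bar and the fingers are seated either side of it. Before moving I'm checking where the near blue can is, since it stands close to the path.

```bash
python3 - <<'E'
from h import *
im=cv2.imread("pics/top0.png");r=cv2.resize(im[250:300,245:305],None,fx=8,fy=8,interpolation=2);cv2.imwrite("pics/tb.png",cv2.convertScaleAbs(r,alpha=1.5))
im=cv2.imread("pics/scene0.png");r=cv2.resize(im[130:195,250:300],None,fx=8,fy=8,interpolation=2);cv2.imwrite("pics/sb.png",cv2.convertScaleAbs(r,alpha=1.5))
E
```

```text
(no output)
```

View pics/tb.png

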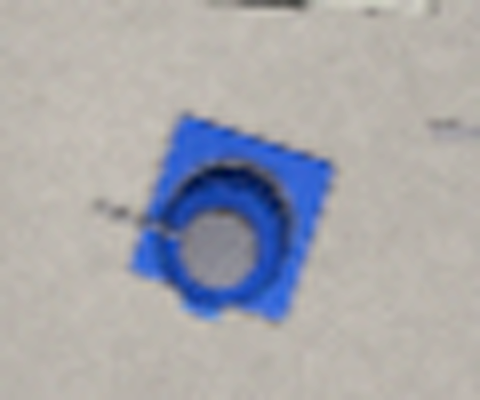

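View pics/sb.png

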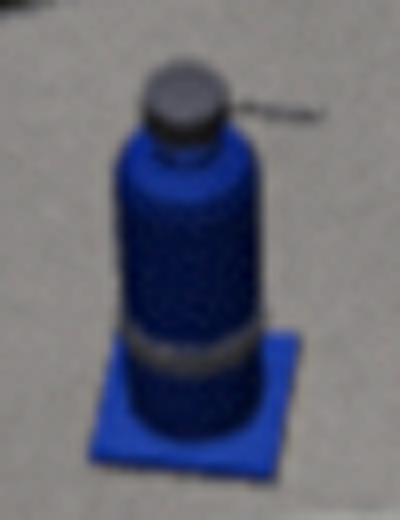

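Request:
{"api": "carry_out", "payload": {
  "deltas": [
    [0,0,5,0,0,0,5],
    [0,0,15,0,0,0,5],
    [0,0,0,0,0,0,5]
  ]
}}

```text
clock: 9.82
position: [0.6212, 0.2741, -0.0069]
ee_rot: [0.0, 0.152, 0.988, -0.0]
force: [1.7, 1.0, -0.9]
width: 0.0125
```

```bash
python3 - <<'E'
from h import *
print("blue",back("top",un((218,248),8,(245,250)),.168),back("scene",un((184,95),8,(250,130)),.168))
go([.4539,.0388,.1],-.1245+np.pi)
s=ctrl.read_state()["position"]
zz=s[2]+.0266
c,sn=np.cos(-.306),np.sin(-.306)
M=[[.6215+c*a-sn*b,.275+sn*a+c*b,zz] for a in(.075,-.045) for b in(.04,-.04)]
look("scene","s12",s,marks=M)
look("top","t12",s,marks=M)
E
```

```text
blue [0.3362 0.0493 0.168 ] [0.34   0.0515 0.168 ]
pos [ 0.6212  0.2741 -0.0069] yaw 2.83566918519268 F [ 1.7229  1.0424 -0.9158] t 9.8167 w 0.012502788437591134
need mm [-167.2712 -235.3233  106.8606] rot [0.0008 0.0005 0.1814]
scene off 323 202
top off 157 150
```

View pics/s12.png

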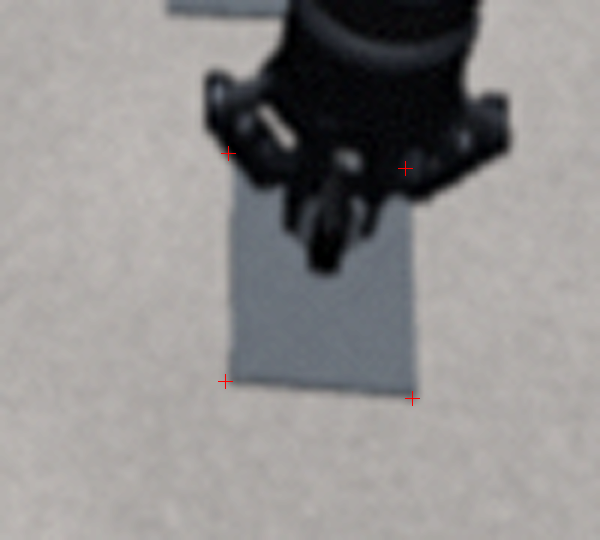

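View pics/t12.png

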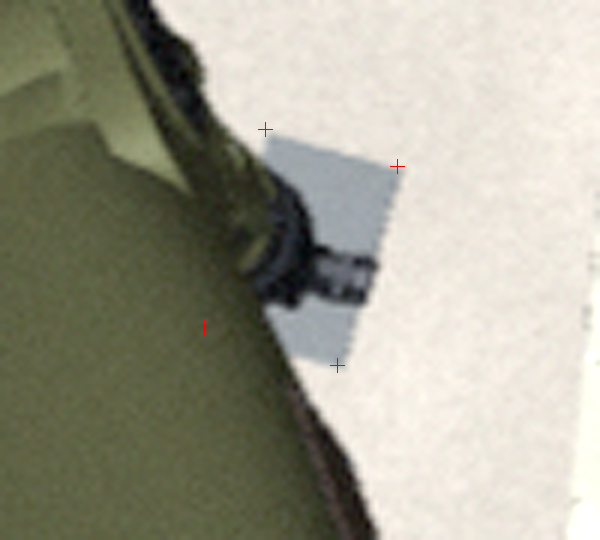

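The plate is held and lifted: its front corners are within about 1 px of prediction, level. The near blue can is at (0.338, 0.050), so I'll start the slide only 45 mm short of home.

Request:
{"api": "carry_out", "payload": {
  "deltas": [
    [0,0,25,0,0,0,5],
    [0,-5,35,0,0,0.02,5],
    [-10,-16,30,0,0,0.02,5],
    [-15,-24,15,0,0,0.02,5],
    [-15,-24,0,0,0,0.02,5],
    [-15,-24,0,0,0,0.02,5],
    [-15,-24,0,0,0,0.02,5],
    [-15,-24,0,0,0,0.02,5]
  ]
}}

```text
clock: 10.58
position: [0.5307, 0.1313, 0.0932]
ee_rot: [-0.002, 0.076, 0.997, -0.002]
force: [0.1, 0.5, -1.7]
width: 0.0126
```

```bash
python3 - <<'E'
from h import *
go([.4688,.0369,.09],-.1245+np.pi);print(ctrl.read_state()["qpos"])
E
```

```text
pos [0.5307 0.1313 0.0932] yaw 2.9887883498252608 F [ 0.0524  0.5314 -1.7081] t 10.5833 w 0.012599026241704997
need mm [-61.9414 -94.3986  -3.1824] rot [ 0.0045 -0.0039  0.0283]
[ 0.2448  0.281  -0.3298  0.965  -0.0033  0.3976]
```

Request:
{"api": "carry_out", "payload": {
  "deltas": [
    [-15,-22,0,0.004,-0.004,0.01,5],
    [-15,-22,0,0,0,0.01,5],
    [-14,-20,0,0,0,0.008,5],
    [-10,-16,0,0,0,0,5],
    [-5,-8,0,0,0,0,5],
    [0,0,0,0,0,0,5]
  ]
}}

```text
clock: 11.08
position: [0.4622, 0.0352, 0.0899]
ee_rot: [-0.003, 0.063, 0.998, -0.002]
force: [-0.1, -0.4, -1.5]
width: 0.0128
```

```bash
python3 - <<'E'
from h import *
go([.4688,.0369,.05],-.1245+np.pi)
s=ctrl.read_state()["position"]
look("scene","s13",[s[0],s[1],.1],120,100,6)
look("top","t13",[s[0],s[1],.1],120,100,6)
E
```

```text
pos [0.4622 0.0352 0.0899] yaw 3.0152786125173026 F [-0.0933 -0.3667 -1.5484] t 11.0833 w 0.012775272665989015
need mm [  6.6206   1.6974 -39.9015] rot [ 0.0028 -0.0052  0.0018]
scene off 215 142
top off 215 188
```

View pics/s13.png

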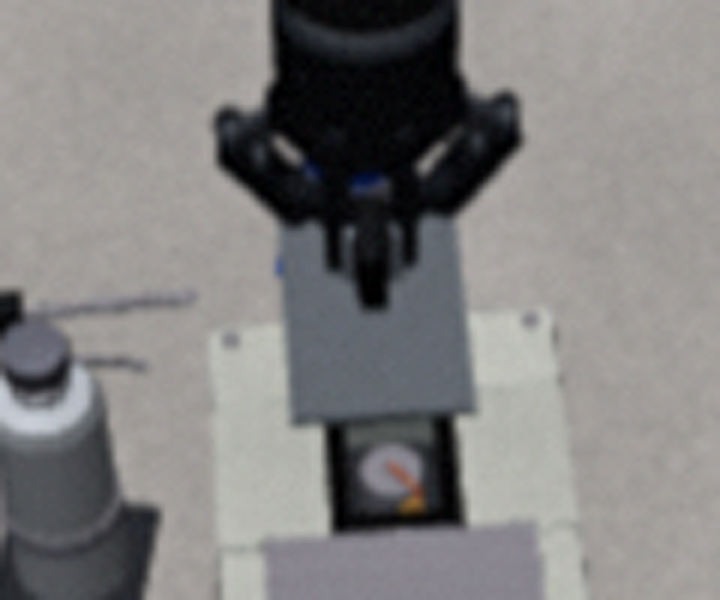

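View pics/t13.png

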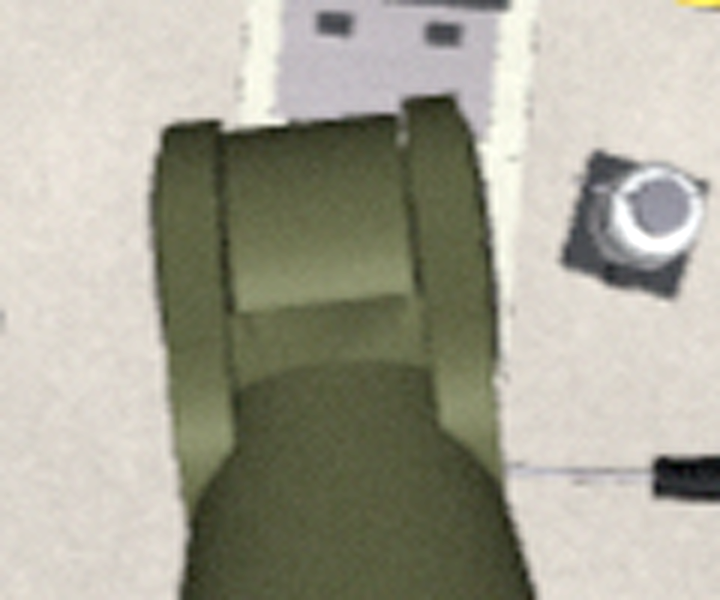

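Request:
{"api": "carry_out", "payload": {
  "deltas": [
    [1,1,-12,0.003,-0.005,0.002,5],
    [0,0,-14,0,0,0,5],
    [0,0,-12,0,0,0,5],
    [0,0,-6,0,0,0,5],
    [0,0,0,0,0,0,5]
  ]
}}

```text
clock: 11.6
position: [0.4718, 0.0429, 0.0457]
ee_rot: [0.004, 0.059, 0.998, 0.002]
force: [-0.2, 0.4, -2.1]
width: 0.0129
```

```bash
python3 - <<'E'
from h import *
go([.4688,.0369,.031],-.1245+np.pi)
E
```

```text
pos [0.4718 0.0429 0.0457] yaw 3.023329947848613 F [-0.2003  0.3761 -2.0763] t 11.6 w 0.012929363253919687
need mm [ -3.0028  -5.9555 -14.6821] rot [-0.0044  0.0083 -0.0063]
```

Request:
{"api": "carry_out", "payload": {
  "deltas": [
    [-3,-4,-2,-0.004,0.008,-0.006,5],
    [-1,-2,-3,0,0,0,5],
    [0,0,-4,0,0,0,5],
    [0,0,-3,0,0,0,5],
    [0,0,0,0,0,0,5]
  ]
}}

```text
clock: 12.02
position: [0.4699, 0.038, 0.0338]
ee_rot: [0.001, 0.061, 0.998, 0.0]
force: [0.1, 0.5, -1.3]
width: 0.0127
```

```bash
python3 - <<'E'
from h import *
go([.4688,.0369,.031],-.1245+np.pi)
s=ctrl.read_state()["position"]
look("scene","s14",[s[0],s[1],.02],100,80,8)
E
```

```text
pos [0.4699 0.038  0.0338] yaw 3.018967018134496 F [ 0.0816  0.5035 -1.3131] t 12.0167 w 0.012686458560761418
need mm [-1.0817 -1.0727 -2.8359] rot [-0.0006  0.0014 -0.0019]
scene off 227 172
```

View pics/s14.png

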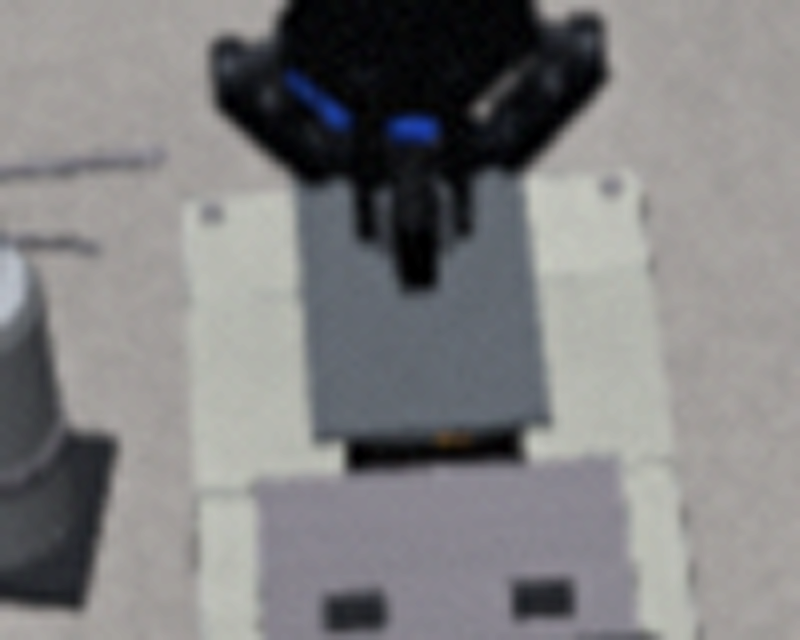

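Request:
{"api": "carry_out", "payload": {
  "deltas": [
    [0,1,-2,0,0.001,-0.001,5],
    [0,0,-1,0,0,0,5],
    [0,0,0,0,0,0,5]
  ]
}}

```text
clock: 12.32
position: [0.4705, 0.039, 0.0314]
ee_rot: [0.001, 0.062, 0.998, 0.0]
force: [-1.1, -0.2, -1.5]
width: 0.0125
```

```bash
python3 - <<'E'
from h import *
go([.4797,.0376,.031],-.1245+np.pi)
E
```

```text
pos [0.4705 0.039  0.0314] yaw 3.017460894722683 F [-1.1064 -0.2241 -1.466 ] t 12.3167 w 0.012513852858002984
need mm [ 9.1546 -1.3965 -0.4098] rot [-0.0007  0.0018 -0.0004]
```

Request:
{"api": "carry_out", "payload": {
  "deltas": [
    [4,-0.5,-0.3,0,0.001,0,5],
    [5,-0.6,0,0,0,0,5],
    [5,-0.6,0,0,0,0,5],
    [0,0,0,0,0,0,5]
  ]
}}

```text
clock: 12.65
position: [0.4864, 0.0372, 0.0315]
ee_rot: [0.001, 0.062, 0.998, 0.0]
force: [0.4, 1.7, -1.4]
width: 0.0128
```

```bash
python3 - <<'E'
from h import *
go([.4897,.0364,.031],-.1245+np.pi)
s=ctrl.read_state()["position"]
look("scene","s15",[s[0],s[1],.02],100,80,8)
E
```

```text
pos [0.4864 0.0372 0.0315] yaw 3.017632932103987 F [ 0.3819  1.6959 -1.4471] t 12.65 w 0.012782411106321787
need mm [ 3.2903 -0.7987 -0.5195] rot [-0.0007  0.0019 -0.0005]
scene off 228 176
```

View pics/s15.png

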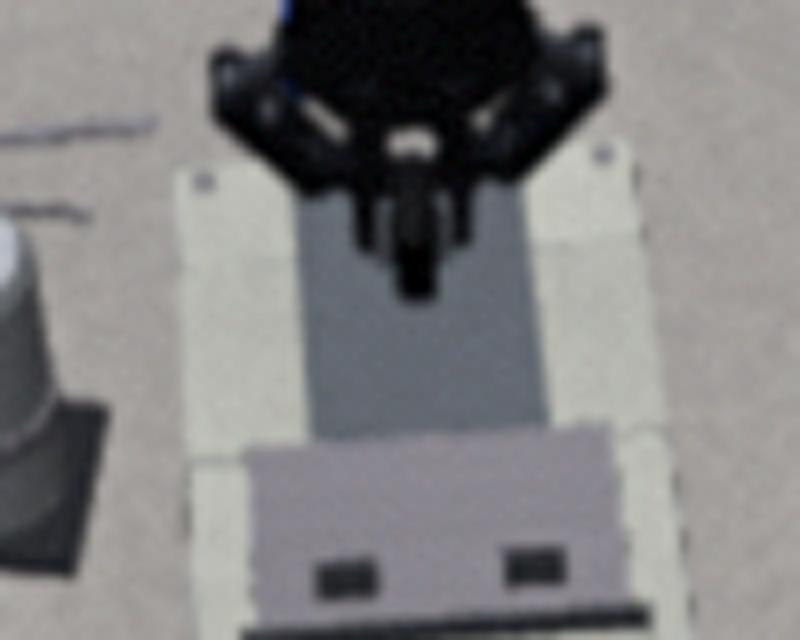

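The plate's front edge, spanning (313 to 550) in the crop, is centred on the flap, which spans (250 to 612). It's now just going under the lip. Continuing.

Request:
{"api": "carry_out", "payload": {
  "deltas": [
    [4,-0.6,-0.5,0,0.002,0,5],
    [5,-0.6,0,0,0,0,5],
    [3,-0.4,0,0,0,0,5]
  ]
}}

```text
clock: 12.95
position: [0.4982, 0.0354, 0.0307]
ee_rot: [-0.001, 0.062, 0.998, 0.0]
force: [0.4, 0.1, -1.3]
width: 0.0127
```

```bash
python3 - <<'E'
from h import *
go([.5034,.0346,.031],-.1245+np.pi)
s=ctrl.read_state()["position"]
look("scene","s16",[s[0],s[1],.02],100,80,8)
E
```

```text
pos [0.4982 0.0354 0.0307] yaw 3.017612343985036 F [ 0.4489  0.0805 -1.2561] t 12.95 w 0.012700672791255828
need mm [ 5.2201 -0.8348  0.2555] rot [-0.0008 -0.0018 -0.0005]
scene off 228 180
```

View pics/s16.png

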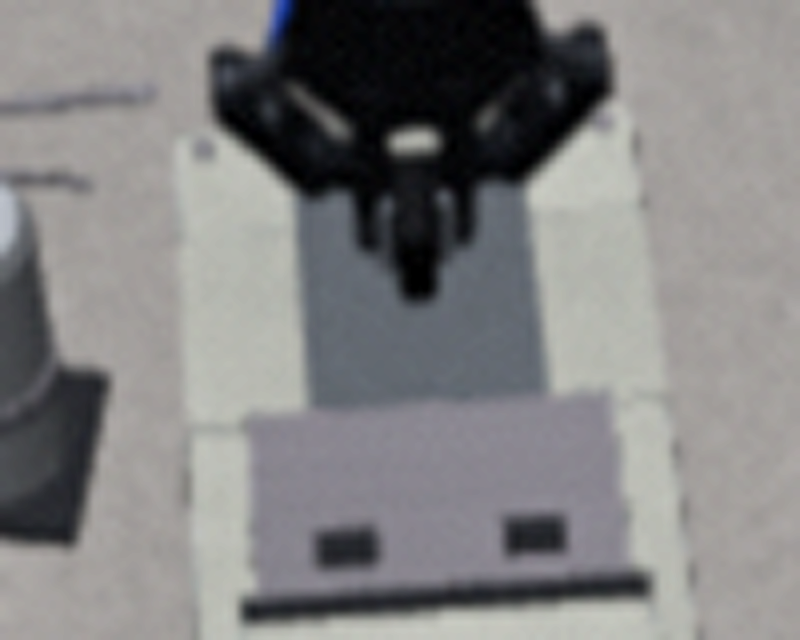

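The front edge is under the lip, with no contact force and the flap unmoved. Advancing to the stop.

Request:
{"api": "carry_out", "payload": {
  "deltas": [
    [4,-0.6,0,0,-0.001,0,5],
    [4,-0.5,0,0,0,0,5],
    [2,-0.3,0,0,0,0,5]
  ]
}}

```text
clock: 13.25
position: [0.5096, 0.0338, 0.0307]
ee_rot: [-0.0, 0.062, 0.998, 0.0]
force: [-0.1, -0.3, -1.8]
width: 0.0126
```

Request:
{"api": "carry_out", "payload": {
  "deltas": [
    [2,-0.3,0,0,0,0,5]
  ]
}}

```text
clock: 13.33
position: [0.5119, 0.0335, 0.0306]
ee_rot: [-0.0, 0.062, 0.998, 0.0]
force: [0.3, 0.6, -2.2]
width: 0.0127
```

```bash
python3 - <<'E'
from h import *
go([.5134,.0334,.031],-.1245+np.pi)
E
```

```text
pos [0.5119 0.0335 0.0306] yaw 3.0174779265585037 F [ 0.2502  0.5568 -2.1648] t 13.3333 w 0.0126527898362135
need mm [ 1.4973 -0.0939  0.3614] rot [-0.0007 -0.0005 -0.0004]
```

Request:
{"api": "carry_out", "payload": {
  "deltas": [
    [1.5,-0.2,0,0,0,0,5]
  ]
}}

```text
clock: 13.42
position: [0.5137, 0.0332, 0.0306]
ee_rot: [-0.0, 0.062, 0.998, 0.0]
force: [0.4, -0.6, -1.6]
width: 0.0128
```

Request:
{"api": "carry_out", "payload": {
  "deltas": [
    [1.5,-0.2,0,0,0,0,5]
  ]
}}

```text
clock: 13.5
position: [0.5144, 0.0332, 0.0304]
ee_rot: [-0.001, 0.062, 0.998, 0.001]
force: [-4.5, 0.6, -0.3]
width: 0.013
```

Request:
{"api": "carry_out", "payload": {
  "deltas": [
    [1.5,-0.2,0,0,0,0,5]
  ]
}}

```text
clock: 13.58
position: [0.5144, 0.0332, 0.0301]
ee_rot: [-0.002, 0.062, 0.998, 0.001]
force: [-5.6, 0.7, 1.1]
width: 0.0128
```

The stop is felt at x = 0.5144, against 0.513 predicted. Easing off slightly and pressing down.

Request:
{"api": "carry_out", "payload": {
  "deltas": [
    [-0.8,0.1,-1.5,0,-0.003,0,5],
    [0,0,-1.5,0,0,0,5]
  ]
}}

```text
clock: 13.75
position: [0.5137, 0.0332, 0.027]
ee_rot: [-0.001, 0.062, 0.998, 0.001]
force: [-1.4, -0.2, 1.1]
width: 0.0128
```

```bash
python3 - <<'E'
from h import *
go([.5139,.0334,.0234],-.1245+np.pi);print(ctrl.read_state()["ft_torque"])
E
```

```text
pos [0.5137 0.0332 0.027 ] yaw 3.017320138638219 F [-1.4218 -0.2376  1.106 ] t 13.75 w 0.012842658222935146
need mm [ 0.2102  0.2028 -3.5613] rot [-0.0015 -0.0017 -0.0002]
[-0.0219  0.2233 -0.0279]
```

Request:
{"api": "carry_out", "payload": {
  "deltas": [
    [0,0,-1.5,-0.001,-0.001,0,5],
    [0,0,-1.5,0,0,0,5]
  ]
}}

```text
clock: 13.92
position: [0.5142, 0.0331, 0.0244]
ee_rot: [0.0, 0.062, 0.998, 0.0]
force: [-2.9, 0.2, 5.0]
width: 0.0131
```

Request:
{"api": "carry_out", "payload": {
  "deltas": [
    [0,0,-1.5,0,0,0,5]
  ]
}}

```text
clock: 14.0
position: [0.5143, 0.0331, 0.0232]
ee_rot: [0.001, 0.062, 0.998, 0.0]
force: [-6.3, 0.1, 31.1]
width: 0.0125
```

Request:
{"api": "carry_out", "payload": {
  "deltas": [
    [0,0,-1.5,0,0,0,5]
  ]
}}

```text
clock: 14.08
position: [0.5143, 0.0331, 0.0232]
ee_rot: [0.001, 0.062, 0.998, 0.0]
force: [-12.7, -1.0, 32.2]
width: 0.0129
```

```bash
python3 - <<'E'
from h import *
go([.5139,.0334,.0234],-.1245+np.pi);print(ctrl.read_state()["ft_torque"])
E
```

```text
pos [0.5143 0.0331 0.0232] yaw 3.01754783489112 F [-12.744   -0.9526  32.1504] t 14.0833 w 0.012943058091500178
need mm [-0.4364  0.2646  0.2433] rot [-0.0001  0.0017 -0.0005]
[-0.1043  2.3899 -0.0493]
```

Request:
{"api": "carry_out", "payload": {
  "deltas": [
    [-0.5,0.1,-1.0,0,0.001,0,5],
    [0,0,-1.0,0,0.001,0,5]
  ]
}}

```text
clock: 14.25
position: [0.5144, 0.0331, 0.0232]
ee_rot: [0.001, 0.062, 0.998, -0.0]
force: [-6.6, 0.2, 9.4]
width: 0.013
```

```bash
python3 - <<'E'
from h import *
go([.5139,.0334,.0234],-.1245+np.pi);print(ctrl.read_state()["ft_torque"])
look("scene","s17",[.52,.03,.05],100,80,8)
look("top","t17",[.52,.03,.05],100,80,8)
go([.5139,.0334,.0234],-.1245+np.pi)
E
```

```text
pos [0.5144 0.0331 0.0232] yaw 3.0175595178238583 F [-6.5815  0.1715  9.3738] t 14.25 w 0.012984223805138332
need mm [-0.5091  0.2829  0.1796] rot [ 0.0002  0.0017 -0.0005]
[0.0282 1.2106 0.012 ]
scene off 228 180
top off 227 181
pos [0.5144 0.0331 0.0232] yaw 3.0175296313371125 F [-5.4487  0.3301 10.0045] t 14.35 w 0.012781555248077111
need mm [-0.5106  0.2854  0.1797] rot [ 0.0002  0.0016 -0.0004]
```

View pics/s17.png

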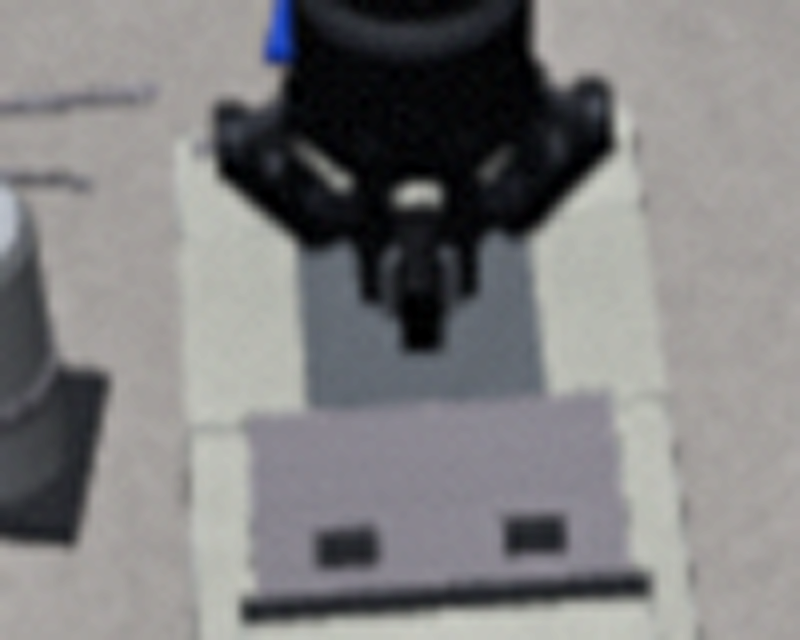

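View pics/s17_full.png

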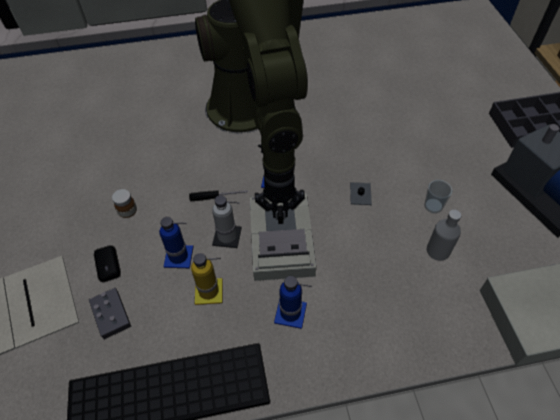

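Request:
{"api": "carry_out", "payload": {
  "deltas": [
    [-0.3,0,-1.3,0,0,0,5],
    [-0.2,0,-1.3,0,0,0,5]
  ]
}}

```text
clock: 14.52
position: [0.5145, 0.0331, 0.0232]
ee_rot: [0.002, 0.062, 0.998, 0.0]
force: [-7.1, -0.1, 14.6]
width: 0.013
```

Request:
{"api": "carry_out", "payload": {
  "deltas": [
    [-0.2,0,-1.3,0,0,0,5]
  ]
}}

```text
clock: 14.6
position: [0.5145, 0.0331, 0.0232]
ee_rot: [0.002, 0.062, 0.998, 0.0]
force: [-5.7, 0.4, 13.8]
width: 0.0127
```

```bash
python3 - <<'E'
from h import *
go([.5139,.0334,.0234],-.1245+np.pi);print(ctrl.read_state()["ft_torque"])
E
```

```text
pos [0.5145 0.0331 0.0232] yaw 3.0176425573069428 F [-5.7038  0.3616 13.8419] t 14.6 w 0.012691588993525215
need mm [-0.6472  0.26    0.2074] rot [ 0.0001  0.0045 -0.0006]
[-0.0436  1.4189 -0.0452]
```

Request:
{"api": "carry_out", "payload": {
  "deltas": [
    [-0.2,0,-1.8,0,0.003,0,5]
  ]
}}

```text
clock: 14.68
position: [0.5144, 0.0331, 0.0232]
ee_rot: [0.001, 0.062, 0.998, 0.0]
force: [-10.9, -0.6, 26.1]
width: 0.0127
```

```bash
python3 - <<'E'
from h import *
go([.5139,.0334,.0234],-.1245+np.pi);print(ctrl.read_state()["ft_torque"])
E
```

```text
pos [0.5144 0.0331 0.0232] yaw 3.01761016259086 F [-10.9293  -0.6207  26.1417] t 14.6833 w 0.012694550709280166
need mm [-0.5497  0.2632  0.2369] rot [ 0.0001  0.0024 -0.0005]
[-0.0742  2.1966  0.0143]
```

The plate is seated under 26 N of downward push, square to about 0.002 rad, with the grip held. Handing in.

```bash
python3 - <<'E'
from plant import ctrl
print(ctrl.hand_in())
E
```

```text
the job is handed in; nothing more can be done
None
```

I pressed the duster cap down and let it spring back. I then slid the cover plate under the flap to the stop, pressed it flat on the box, and handed in still holding it at 14.7 s.

**Cap:** it gave about 5 N over 6 mm and then hit a hard stop. The wrist force peaked at about 43 N there, from the fingertips pressing on the cap. A later picture showed the cap back up.

**Plate:**
- The stop was felt at x = 0.5144 m, against a predicted 0.513.
- The underside came to rest at about 50 mm, which is deck height.
- The final push was about 26 N down and 11 N against the stop.
- The plate was square and level to about 0.003 rad, and centred to about 1 mm in the scene picture.
- The flap showed no lift in the pictures taken during and after the slide, and there was no force spike before the stop.

**Disagreements:**
- The fingertips stood about 36 mm above the reported TCP. Contact with the cap showed this, and the visible fingertips looked about 30 mm high. I worked from heights measured by touch instead.
- The two cameras differed by about 4 mm in y, so I averaged them or used differences between positions.
- Early on, the last joint reached its limit and I had to turn it back. No error was reported.
- In the final wide view, the bystanders in sight looked unmoved. The near blue can was mostly hidden behind the gripper, which was never seen to touch it.

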